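# Pin the mould, release the catch and hold the mask press closed

### The arm

A 6-joint arm with a two-finger parallel gripper is mounted at the origin on the work surface. World frame = base frame: x ahead of the robot, y to its left, z up, the work surface at z = 0. Lengths are in m, angles in rad, forces in N, time in s.
With the tool pointing down it reaches from about 0.35 to 0.85 m from the base axis. Payload 8.1 kg.
Tool frame: the origin (TCP) lies midway between the tips of the shut fingers; the grasp point (between the pads) lies ctrl.tcp_to_grasp behind it (ctrl.tcp_to_grasp is the distance from the TCP to the grasp point, in m); z points along the fingers, y is the line along which they close (so a half turn about z gives the same grasp; the last joint's range is limited). The gripper opens to 85 mm and grips with 20 to 120 N. Pads are 22 mm wide; open, the fingers measure 114 mm over their backs; the gripper's body (76 mm by 85 mm) begins 54 mm behind the grasp point. The pads swing forward as they close: fully open they stand 13 mm farther back than shut.
Start: joints at [1.233, 0.13, 1.488, -0, 1.523, -0.085], TCP at [0.15, 0.581, 0.231] pointing down, gripper open.
Joint ranges: [-2.96, 2.96], [-0.89, 2.26], [0.02, 2.5], [-1.34, 4.48], [0, 2.73], [-2.66, 2.66]. Speed limits (rad/s): [2.39, 2.39, 2.79, 3.14, 3.14, 3.14].

### API

Orientations are given as [roll, pitch, yaw] about the fixed x, y, z axes, in that order (R = Rz(yaw) Ry(pitch) Rx(roll)).
In Python, from plant import ctrl, imaging gives the robot as it stands. The module is installed in compiled form; this text tells all that it offers.
- The arm moves only by the shell command python3 -m creep 'ROWS' [FORCE]. ROWS is JSON, one flat list of numbers, 5 for each row, row after row: the closure, from -1 (fully open) to 1 (shut), so that 0 is half open, then the shift along the tool's x, y, z in mm, then the turn about the tool's z in rad. In form: [hand, tx, ty, tz, turn, hand, tx, ty, tz, turn, ...]. A call has 1 to 8 rows; each row is the pose to reach, as a shift and turn from the pose commanded when the call began, along the tool's axes at that moment; what a row does not reach only later rows make up. A row lasts 1/12 s, in which the tool goes at most 41.7 mm and 7.16 degrees, less where a joint would pass 70% of its speed; a pose out of reach is approached as far as the arm can. A call with a gripper value outside its range is refused whole. The fingers move at their own pace and stop on an object; FORCE is the grip in N (left out, the last holds). Time passes only in rows, so rows that repeat a pose let the fingers close. It gives the time, the measured TCP pose, the force, the opening and the grip force at its end, in the units of the state.
- ctrl.get_obs(): the state, without advancing time (a new reading comes with each control period).
- imaging.camera(name): name is "scene" or "top" or "wrist"; returns a dict with "img" (480x640x3 uint8, red, green, blue), "mtx" (3x3 intrinsics, pixels), "camera_from_world" (4x4, takes a point from world to camera coordinates); the wrist camera has in their place "tool_from_camera" (4x4, takes a point from camera to tool coordinates, whose origin is the TCP and whose axes are the flange's). Camera axes: x right, y up, looking along -z (the intrinsics and any distortion apply to the point x, -y, -z); pixel columns grow to the right and rows downward; lengths in m; the calibration is good to about 2 mm. A picture is of the moment at which its call begins: read the wrist's pose just before it. There is no depth.
- ctrl.close_job(): hands the job in; it is judged then, once.
The state is a dict: "time_s": time; "q": joint angles; "joint_velocities": joint speeds; "joint_efforts": joint torques, N m; "eef_pos": TCP position; "orientation": TCP orientation; "ft_force": force on the tool from outside, world axes, zero at the start; "ft_torque": the same for the moment, N m; "width": opening from 0.0 (shut) to 1.0 (fully open); "grip_force": force on a finger pad.
Only numpy, scipy, OpenCV 4.12 (cv2) and the standard library are available. Lean on these libraries where they do the work, as an engineer would, in place of code of your own. Each camera call takes 0.05 s, during which the arm holds its last target. There are 200 camera calls.

### The job

The half-mask on its mould is ready for pressing in the bench press: first take the knobbed steel locating pin out of the wooden tool block, put it down through the hole in the mould's side lug until its knob sits on the lug, and let it go. Then flip the safety catch right over to the side, clear of the lever it guards, and only after that pull the lever by its black crossbar, towards the robot, fully to its stop. It springs back when let go, so finish while still holding it at the stop, with the pin still in and the other things left where they are.

Things in the scene. Friction and masses are not known exactly. Their poses are not given: they have to be found in the camera images.
- press: grey bench press, fixed; places here are in its frame, mm. Origin: centre of the underside of its 240 x 210 x 20 base; x to its back (away from the robot), y to its left, z up. A column at (85, -35) carries a head: y -60 to -10, x -60 to 110, up to z 185 (ram rod to 230), over a plaster half-mask on a mould block (up to z 100). The lug is on the right, lever and catch on the left
- lug_hole (a point): centre of the upper mouth of a vertical 16 mm through hole in the steel lug, a 60 x 60 x 20 plate on the mould's right side, at (-60, -135, 60): upper face 60 mm above the bench, open space below. The mould block begins 30 mm to its left. Axes as the press
- pin: loose steel locating pin, about 0.12 kg. Origin: centre of its lower end; z along it to the knob. Shaft 12 mm thick, 50 mm long, tapered end; above it a knob 24 mm thick, 36 mm high (z 50 to 86). It starts upright in one of the block's two holes, lower end 10 mm above the bench, knob's underside 15 mm above the block
- toolblock: wooden block 60 x 130 x 45 mm (x, y, z), fixed on the bench; origin at the centre of its underside. Two 16 mm holes, 35 mm deep, at y = -35 and +35 mm; one holds the pin, the other the burnisher (which is which varies)
- catch (a joint): safety catch hinge, rad: 0 to 0.15 at the start = upright, its tab blocks the lever; 1.5 = flipped fully over to the left (+y of the press), lying level, at its stop. Light friction (about 1 N at its end) keeps it where it is left
- catch_hinge (a point): point on the catch's hinge line, at (-50, 60, 155); the line runs along the press's x. The catch is a steel post 12 x 12 mm rising 80 mm from here (ball end, 18 mm), with a level tab, 10 mm thick, 48 mm above the hinge, reaching back to the lever's arm. Free space on its left, and on its right above the head and in front of it
- catch_tip (a point): upper end of the catch's post, 70 mm from the hinge line; moves with the catch
- lever (a joint): press lever hinge, rad: 0 = at rest, leaning 0.35 rad away from the robot; grows as the crossbar is pulled towards the robot (-x of the press); 0.9 = stop. A spring pulls it back to 0: about 3 N at the crossbar at rest, 10 N at the stop. Held by the upright catch below about 0.1
- lever_hinge (a point): point on the lever's hinge line, at (20, 60, 155); the hinge line runs along the press's y
- lever_grip (a point): middle of the free part of the lever's crossbar, a level black round bar 20 mm in diameter along the press's y, 120 mm from the hinge line, sticking out 106 mm to the left of the lever's arm; this point is 60 mm left of the arm's middle. About 268 mm above the bench at rest, 257 mm at the stop; moves with the lever
- jar: bystander: white jar, 64 mm wide, 80 mm high; origin under its centre
- brush: bystander: flat brush lying on the bench, 200 mm long, along its x
- scraper: bystander: broad scraper lying on the bench, 250 mm long, along its x
- mug: bystander: white mug, 76 mm wide, 90 mm high
- facemask: bystander: gilded full-face mask lying face up, 200 x 150 x 60 mm
- spool: bystander: wooden ribbon spool standing on end, 60 mm wide, 40 mm high
- burnisher: bystander: slim pear-ended wooden rod, 125 mm long, no knob, standing in the tool block's other hole, 135 mm high above the bench

How it is judged:
By the outcome, as a careful person would: the job done as asked, in the order asked, and still so for the second after the job is handed in, while the arm keeps its last pose, push and grip.
It also fails if it takes over 72 s, if anything falls off the work surface, if the arm or the gripper's body presses on something with over 40 N, if the wrist force passes 120 N, or if a joint passes its speed limit or range.

## Working session

There is one attempt and no reset: what is moved stays moved. The work goes in short steps, Python scripts to look and compute and a shell command to move; the robot and the scene stay as the last step left them, time stands still between calls to the robot, and variables do not carry over. Pictures are saved under pics/ and viewed, at most 10 in all, crops included, and the job is handed in when it is done.

```bash
mkdir -p pics; ls; cat > h.py <<'E'
import numpy as np, cv2
from plant import ctrl, imaging
from scipy.spatial.transform import Rotation as R
def snap(n,f):
    c=imaging.camera(n); cv2.imwrite('pics/'+f,c['img'][:,:,::-1]); np.savez('pics/'+f+'.npz',**{k:v for k,v in c.items()}); return c
E
python3 - <<'E'
from h import *
print(ctrl.get_obs(), ctrl.tcp_to_grasp)
for n in('scene','top'):
    c=snap(n,n+'1.png'); print(c.keys(),c['mtx'],c['camera_from_world'])
E
```

```text
pics
{'time_s': 0.0, 'q': array([ 1.23256962e+00,  1.31146943e-01,  1.48930883e+00,  3.28446888e-05,
        1.52301668e+00, -8.53886876e-02]), 'joint_velocities': array([ 0.00108606,  0.002019  , -0.0015593 , -0.00020866, -0.00053648,
       -0.00116835]), 'joint_efforts': array([ 7.34500336e-04, -5.69395924e+01, -5.00552237e+01, -5.13634916e-05,
        1.44062773e-02, -2.08222849e-05]), 'eef_pos': array([0.14986319, 0.58039784, 0.23023672]), 'orientation': array([-3.13972251e+00, -1.93002712e-04,  2.88875285e+00]), 'ft_force': array([0.76516029, 1.00068893, 0.20837998]), 'ft_torque': array([ 0.01146587,  0.01646604, -0.04990252]), 'grip_force': 0.0, 'width': 0.9974775101412793} 0.0187
dict_keys(['img', 'mtx', 'camera_from_world']) [[522.31591339   0.         317.4343239 ]
 [  0.         522.31591339 238.35637205]
 [  0.           0.           1.        ]] [[-0.58049435  0.81411416 -0.01563492  0.32495878]
 [-0.52940448 -0.36275731  0.76690157  0.16348186]
 [ 0.61867375  0.45345923  0.64157425 -1.81648618]
 [ 0.          0.          0.          1.        ]]
dict_keys(['img', 'mtx', 'camera_from_world']) [[509.12136228   0.         316.68051376]
 [  0.         509.12136228 246.42317784]
 [  0.           0.           1.        ]] [[ 0.02182224 -0.9997538  -0.0040169  -0.02576427]
 [ 0.99872276  0.02161625  0.04566826 -0.5430828 ]
 [-0.04557018 -0.00500835  0.99894858 -1.37902162]
 [ 0.          0.          0.          1.        ]]
```

View pics/scene1.png

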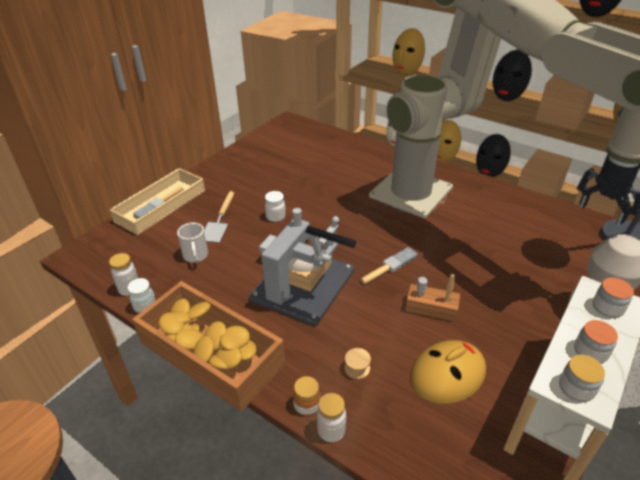

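View pics/top1.png

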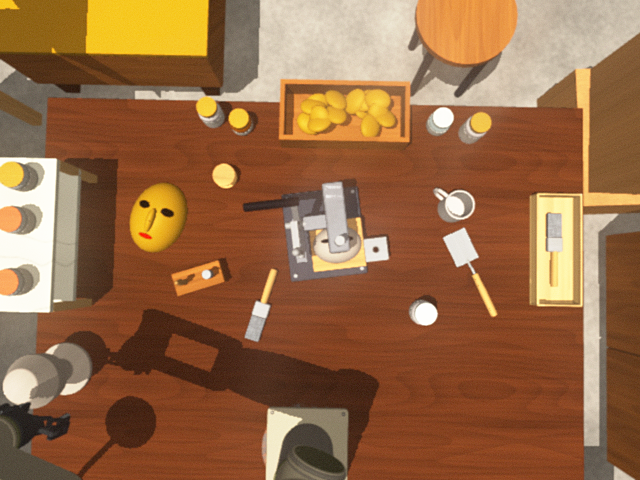

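Top view: the pin knob is at about (208,274) in the tool block, the press base is at about (325,232), the lug is at (376,250), and the lever bar spans (245..300, 205). Next I'll zoom in.

```bash
python3 - <<'E'
import cv2
i=cv2.imread('pics/top1.png')[170:295,165:395]
i=cv2.resize(i,None,fx=3.45,fy=3.45,interpolation=cv2.INTER_CUBIC); print(i.shape); cv2.imwrite('pics/top1c.png',i)
E
```

```text
(431, 794, 3)
```

View pics/top1c.png

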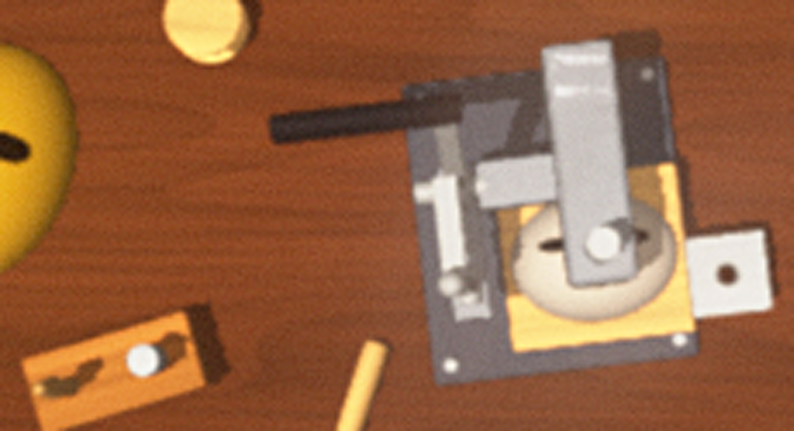

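The crop shows the knob at (143,361), the lug hole at (727,274), the base front corners at (438,384) and (697,355), the back-left corner at (404,88), the catch ball at (452,285) and the bar end at (272,130).

```bash
cat >> h.py <<'E'
def ray(c,uv,z):
    K=c['mtx'];T=c['camera_from_world'];x,y,_=np.linalg.inv(K)@[uv[0],uv[1],1]
    d=T[:3,:3].T@np.array([x,-y,-1]);o=-T[:3,:3].T@T[:3,3]
    return o+d*(z-o[2])/d[2]
def proj(c,p):
    q=c['camera_from_world']@np.append(p,1); w=c['mtx']@np.array([q[0],-q[1],-q[2]]); return w[:2]/w[2]
def totool(o,p):  # world point -> tool frame at commanded pose o
    return R.from_euler('xyz',o['orientation']).as_matrix().T@(np.array(p)-o['eef_pos'])
E
python3 - <<'E'
from h import *
c=np.load('pics/top1.png.npz')
f=lambda a:((a[0]+.5)/3.45-.5+165,(a[1]+.5)/3.45-.5+170)
pts=dict(fl=(438,384,.02),fr=(697,355,.02),bl=(404,88,.02),hole=(727,274,.06),pin=(143,361,.096),ball=(452,285,.235),barend=(272,130,.268),tb1=(22,362,.045),tb2=(185,312,.045),tb3=(207,384,.045))
P={k:ray(c,f(v),v[2]) for k,v in pts.items()}
for k,v in P.items(): print(k,v.round(4))
loc=dict(fl=(-.12,.105),fr=(-.12,-.105),bl=(.12,.105),hole=(-.06,-.135))
A=np.array([loc[k] for k in loc]);B=np.array([P[k][:2] for k in loc])
a=A-A.mean(0);b=B-B.mean(0)
th=np.arctan2((a[:,0]*b[:,1]-a[:,1]*b[:,0]).sum(),(a*b).sum());r=np.array([[np.cos(th),-np.sin(th)],[np.sin(th),np.cos(th)]])
t=B.mean(0)-r@A.mean(0);print('th',th,'t',t);print((r@A.T).T+t-B)
w=lambda x,y:(r@[x,y]+t).round(4)
print('hole',w(-.06,-.135),'catch',w(-.05,.06),'leverh',w(.02,.06),'grip0',w(.02+.12*np.sin(.35),.12),'gripstop',w(.02-.12*np.sin(.55),.12))
o=ctrl.get_obs();print(totool(o,P['pin']))
print(R.from_euler('xyz',o['orientation']).as_matrix().round(3))
E
```

```text
fl [0.4481 0.0519 0.02  ]
fr [ 0.4752 -0.151   0.02  ]
bl [0.6812 0.0845 0.02  ]
hole [ 0.5377 -0.1691  0.06  ]
pin [0.4621 0.2676 0.096 ]
ball [0.5189 0.0329 0.235 ]
barend [0.6159 0.1506 0.268 ]
tb1 [0.4585 0.3723 0.045 ]
tb2 [0.4999 0.2475 0.045 ]
tb3 [0.4447 0.2289 0.045 ]
th 0.13471487660926554 t [ 0.5791497  -0.03246112]
[[-0.00191915  0.00356056]
 [-0.00090404 -0.00161166]
 [ 0.00271503  0.00325003]
 [ 0.00010815 -0.00519893]]
hole [ 0.5378 -0.1743] catch [0.5215 0.0203] leverh [0.5909 0.0297] grip0 [0.6236 0.0947] gripstop [0.5207 0.0807]
[-0.38053692 -0.2246498   0.13465218]
[[-0.968  0.25  -0.001]
 [ 0.25   0.968 -0.002]
 [ 0.    -0.002 -1.   ]]
```

```bash
python3 -m creep '[-1,-47,-28,0,0.125,-1,-95,-56,0,0.25,-1,-142,-84,0,0.375,-1,-190,-112,0,0.5,-1,-237,-140,0,0.625,-1,-285,-168,0,0.75,-1,-300,-178,0,0.875,-1,-300,-178,0,1.0]'
python3 - <<'E'
from h import *
o=ctrl.get_obs();print(o['eef_pos'],o['orientation'],totool(o,[.4621,.2676,.062]))
E
```

```text
time_s: 0.77
eef_pos: [0.3859, 0.3428, 0.231]
orientation: [-3.141, 0.0, 1.883]
ft_force: [-0.2, -0.7, -0.7]
width: 0.994
grip_force: 0.0
[0.38593452 0.34280787 0.23097619] [-3.14116503e+00  9.55522875e-05  1.88277322e+00] [-0.09493962  0.04947677  0.16896413]
```

```bash
python3 -m creep '[-1,-35,18,0,0,-1,-70,36,0,0,-1,-95,49,20,0,-1,-95,49,40,0,-1,-95,49,40,0,-1,-95,49,40,0]'
python3 - <<'E'
from h import *
o=ctrl.get_obs();c=snap('wrist','w1.png');np.savez('pics/o1.npz',p=o['eef_pos'],r=o['orientation'])
print(o['eef_pos'],o['orientation'],c['mtx'],c['tool_from_camera'].round(4))
E
```

```text
time_s: 1.27
eef_pos: [0.4602, 0.2691, 0.1898]
orientation: [-3.138, 0.0, 1.888]
ft_force: [0.2, 0.2, 0.5]
width: 1.0
grip_force: 0.0
[0.460183   0.26906112 0.18975441] [-3.13757281e+00  9.55115923e-05  1.88791153e+00] [[384.92803233   0.         318.39578678]
 [  0.         384.92803233 239.15255446]
 [  0.           0.           1.        ]] [[ 4.000e-04  9.473e-01  3.205e-01  8.130e-02]
 [ 1.000e+00 -8.000e-04  1.200e-03  1.400e-03]
 [ 1.400e-03  3.205e-01 -9.473e-01 -1.428e-01]
 [ 0.000e+00  0.000e+00  0.000e+00  1.000e+00]]
```

View pics/w1.png

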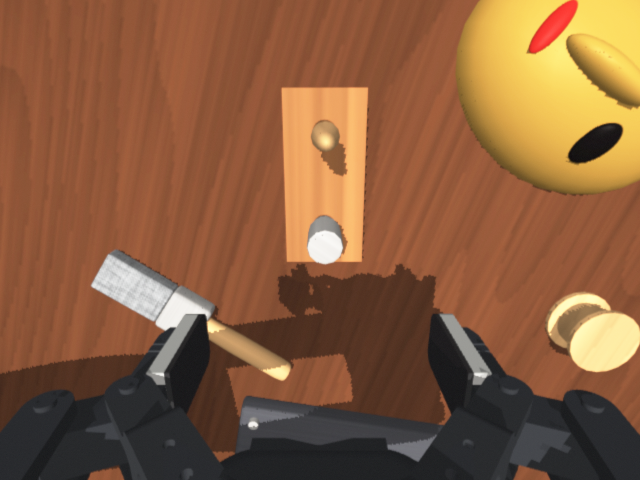

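Wrist view: the knob top is centred at about (324,247), the burnisher is at (325,135), and the block is aligned with the tool.

```bash
cat >> h.py <<'E'
def wray(c,o,uv,z):  # wrist pixel -> world at height z, and tool xy
    T=c['tool_from_camera'];M=R.from_euler('xyz',o['orientation']).as_matrix()
    x,y,_=np.linalg.inv(c['mtx'])@[uv[0],uv[1],1]
    d=M@T[:3,:3]@np.array([x,-y,-1]);p=M@T[:3,3]+o['eef_pos']
    return p+d*(z-p[2])/d[2]
E
python3 - <<'E'
from h import *
o=ctrl.get_obs();c=np.load('pics/w1.png.npz')
p=wray(c,o,(324.5,247),.096);print(p,totool(o,p),totool(o,[p[0],p[1],.062]))
E
```

```text
[0.46686562 0.26699355 0.096     ] [-0.00469464  0.00507853  0.09526001] [-0.00469924  0.00512686  0.12925997]
```

```bash
python3 -m creep '[-1,-4.5,5,35,0,-1,-4.5,5,70,0,-1,-4.5,5,100,0,-1,-4.5,5,118,0,-1,-4.5,5,128,0,-1,-4.5,5,128,0,1,-4.5,5,128,0,1,-4.5,5,128,0]' 50
python3 -m creep '[1,0,0,0,0,1,0,0,0,0,1,0,0,0,0,1,0,0,0,0,1,0,0,0,0,1,0,0,0,0]' 50
```

```text
time_s: 1.98
eef_pos: [0.4689, 0.2681, 0.0658]
orientation: [3.138, -0.0, 1.89]
ft_force: [-0.1, 0.9, 0.4]
width: 0.75
grip_force: 0.0
time_s: 2.48
eef_pos: [0.468, 0.2672, 0.0646]
orientation: [3.141, -0.0, 1.889]
ft_force: [-2.3, -0.8, 6.8]
width: 0.273
grip_force: 48.4
```

```bash
python3 -m creep '[1,0,0,-15,0,1,0,0,-40,0,1,0,0,-70,0,1,0,0,-100,0,1,-10,-15,-130,0,1,-25,-45,-130,0,1,-45,-75,-130,0.09,1,-61,-92,-130,0.184]'
python3 - <<'E'
from h import *
o=ctrl.get_obs();print(o)
for p in ([.40,-.10,.195],[.538,-.172,.195]): print(totool(o,p))
E
```

```text
time_s: 3.15
eef_pos: [0.3976, 0.1791, 0.1938]
orientation: [3.141, 0.0, 1.702]
ft_force: [-0.1, -1.1, -2.0]
width: 0.265
grip_force: 49.2
{'time_s': 3.15, 'q': array([ 3.05850988e-01, -3.10043582e-01,  1.97071977e+00, -2.82533507e-04,
        1.48067533e+00,  1.74906775e-01]), 'joint_velocities': array([-0.43570089, -0.6524558 ,  0.53997074,  0.00204365,  0.10297636,
        0.7224374 ]), 'joint_efforts': array([  3.80577073, -31.53191328, -53.36495876,   0.1812814 ,
        -0.22326864,  -2.00886838]), 'eef_pos': array([0.39762662, 0.17913824, 0.19377751]), 'orientation': array([3.14130623e+00, 2.35138977e-04, 1.70176590e+00]), 'ft_force': array([-0.08179429, -1.06687923, -1.97785023]), 'ft_torque': array([-0.05773581, -0.04251018, -0.01540943]), 'grip_force': 49.18213605880737, 'width': 0.2648973116082899}
[-0.27705786 -0.0341008  -0.00116711]
[-0.36646341  0.09331444 -0.00110959]
```

```bash
python3 -m creep '[1,-35,-4,0,0,1,-70,-9,0,0,1,-105,-13,0,0,1,-140,-17,0,0,1,-175,-22,0,0,1,-210,-26,0,0,1,-245,-30,0,0,1,-277,-34,0,0]'
python3 -m creep '[1,-20,30,0,0,1,-40,60,0,0,1,-60,90,0,0,1,-80,120,0,0,1,-90,128,0,0,1,-90,128,0,0,1,-90,128,0,0,1,-90,128,0,0]'
python3 - <<'E'
from h import *
o=ctrl.get_obs();c=snap('wrist','w2.png');np.savez('pics/o2.npz',p=o['eef_pos'],r=o['orientation'])
print(o['eef_pos'],o['orientation'],o['q'])
E
```

```text
time_s: 3.82
eef_pos: [0.4022, -0.1009, 0.1937]
orientation: [3.141, 0.001, 1.704]
ft_force: [-0.3, 0.9, -0.9]
width: 0.268
grip_force: 49.2
time_s: 4.48
eef_pos: [0.5406, -0.1704, 0.1931]
orientation: [-3.141, -0.001, 1.705]
ft_force: [0.4, 0.4, -0.6]
width: 0.264
grip_force: 49.4
[ 0.54063403 -0.17035307  0.19310693] [-3.14077562e+00 -6.55151776e-04  1.70475033e+00] [-3.95798052e-01  6.26863942e-02  1.63025523e+00  1.53613912e-04
  1.44968714e+00 -5.29770957e-01]
```

View pics/w2.png

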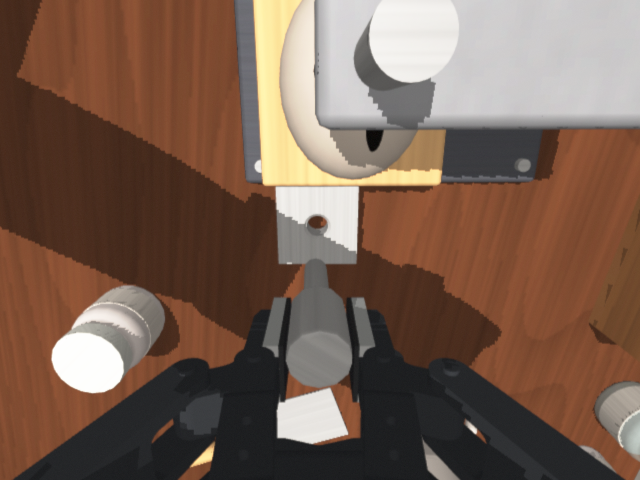

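Wrist view: the lug hole is at about (317,224), lug edges are square to the tool, the pin hangs straight, and its tip is at about (316,262).

```bash
python3 - <<'E'
from h import *
o=ctrl.get_obs();c=np.load('pics/w2.png.npz')
p=wray(c,o,(317,224),.06);print('hole',p,totool(o,p))
for uv in((277,187),(359,187),(357,264),(278,264)): print(totool(o,wray(c,o,uv,.06)).round(4))
T=np.linalg.inv(c['tool_from_camera'])
for q in ([0,0,.053],[0.003,0,.053],[0,0,.003],[-.004,.002,.053]):
    v=T@np.append(q,1);w=c['mtx']@[v[0],-v[1],-v[2]];print(q,w[:2]/w[2])
E
```

```text
hole [ 0.54073924 -0.17018477  0.06      ] [8.82639835e-06 1.77044274e-04 1.33354323e-01]
[ 0.0279 -0.0288  0.1334]
[0.0279 0.0306 0.1334]
[-0.0322  0.0311  0.1333]
[-0.0323 -0.03    0.1334]
[0, 0, 0.053] [316.01215244 265.4435986 ]
[0.003, 0, 0.053] [316.00357743 260.37081408]
[0, 0, 0.003] [315.19355288 310.60635807]
[-0.004, 0.002, 0.053] [319.63989276 272.13901625]
```

```bash
python3 -m creep '[1,-0.7,0.4,25,0,1,-0.7,0.4,50,0,1,-0.7,0.4,65,0,1,-0.7,0.4,72,0,1,-0.7,0.4,78,0,1,-0.7,0.4,84,0,1,-0.7,0.4,88,0,1,-0.7,0.4,88,0]'
python3 -c "
from h import *
o=ctrl.get_obs();print(o['ft_force'],o['ft_torque'],o['eef_pos'])"
```

```text
time_s: 5.2
eef_pos: [0.5419, -0.1714, 0.1053]
orientation: [3.141, 0.0, 1.705]
ft_force: [-0.6, -0.8, -0.6]
width: 0.268
grip_force: 49.4
[-0.5832532  -0.80872951 -0.64274176] [ 0.00279289  0.04758062 -0.03223196] [ 0.5419103  -0.1714246   0.10533613]
```

10 mm below the mouth with no contact force, so the pin is going in. Continue.

```bash
python3 -m creep '[1,0,0,8,0,1,0,0,16,0,1,0,0,24,0,1,0,0,30,0,1,0,0,34,0,1,0,0,37,0,1,0,0,39,0,1,0,0,39,0]'
```

```text
time_s: 5.87
eef_pos: [0.5417, -0.1714, 0.0658]
orientation: [-3.141, -0.0, 1.705]
ft_force: [-1.1, 0.2, -2.0]
width: 0.264
grip_force: 49.4
```

```bash
python3 -m creep '[1,0,0,1,0,0.3,0,0,1,0,-0.3,0,0,1,0,-0.3,0,0,1,0,-0.3,0,0,1,0,-0.3,0,0,1,0,-0.3,0,0,1,0,-0.3,0,0,1,0]'
python3 -m creep '[-0.3,0,0,-15,0,-0.3,0,0,-45,0,-0.3,0,0,-80,0,-0.3,0,0,-120,0,-0.3,0,0,-160,0,-0.3,0,0,-200,0,-0.3,0,0,-200,0,-0.3,0,0,-200,0]'
python3 - <<'E'
from h import *
o=ctrl.get_obs();c=snap('wrist','w3.png')
cv2.imwrite('pics/w3c.png',cv2.resize(c['img'][100:400,120:520,::-1],None,fx=1.5,fy=1.5))
c=snap('top','top2.png');cv2.imwrite('pics/top2c.png',cv2.resize(c['img'][170:295,220:400,::-1],None,fx=4,fy=4,interpolation=cv2.INTER_CUBIC))
print(o['eef_pos'],o['orientation'])
E
```

```text
time_s: 6.53
eef_pos: [0.5419, -0.1715, 0.0653]
orientation: [3.142, 0.0, 1.705]
ft_force: [0.3, -0.6, 0.5]
width: 0.653
grip_force: 0.0
time_s: 7.2
eef_pos: [0.5437, -0.1723, 0.2695]
orientation: [3.135, 0.004, 1.705]
ft_force: [-0.6, -0.4, -0.7]
width: 0.654
grip_force: 0.0
[ 0.54371836 -0.17225246  0.26945127] [3.13529876 0.0037295  1.70479859]
```

View pics/w3.png

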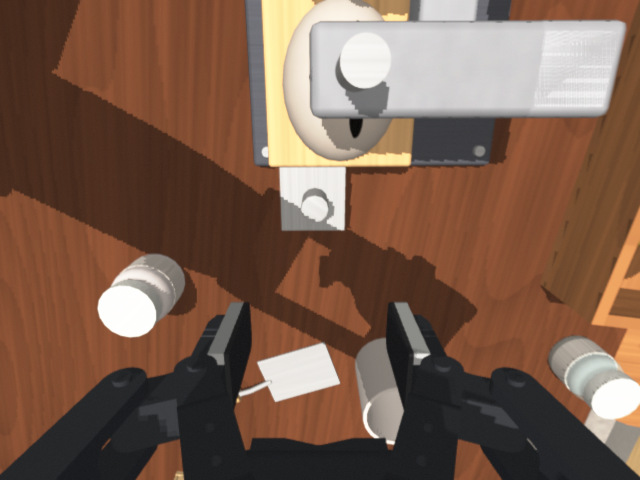

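The pin stands upright in the lug with its knob (315,205) down on the plate. Next I'll shut the fingers and move over to the right of the catch.

```bash
python3 -m creep '[1,25,0,-15,0,1,55,1,-20,0,1,90,2,-20,0,1,125,3,-20,0,1,161,3,-20,0,1,161,3,-20,0,1,161,3,-20,0,1,161,3,-20,0]'
python3 - <<'E'
from h import *
o=ctrl.get_obs();print(o['eef_pos'],o['orientation'],o['width'],o['q'])
c=snap('scene','s2.png');cv2.imwrite('pics/s2c.png',cv2.resize(c['img'][140:340,210:450,::-1],None,fx=3,fy=3,interpolation=cv2.INTER_CUBIC))
E
```

```text
time_s: 7.97
eef_pos: [0.5227, -0.0117, 0.2836]
orientation: [-3.139, -0.0, 1.706]
ft_force: [0.6, -0.3, -0.1]
width: 0.003
grip_force: 0.0
[ 0.52273957 -0.01168263  0.2836383 ] [-3.13893727e+00 -1.30952530e-04  1.70562030e+00] 0.00260490833608311 [-1.20042876e-01 -9.29259998e-02  1.61967169e+00 -5.43333888e-04
  1.61744958e+00 -2.54891655e-01]
```

View pics/s2c.png

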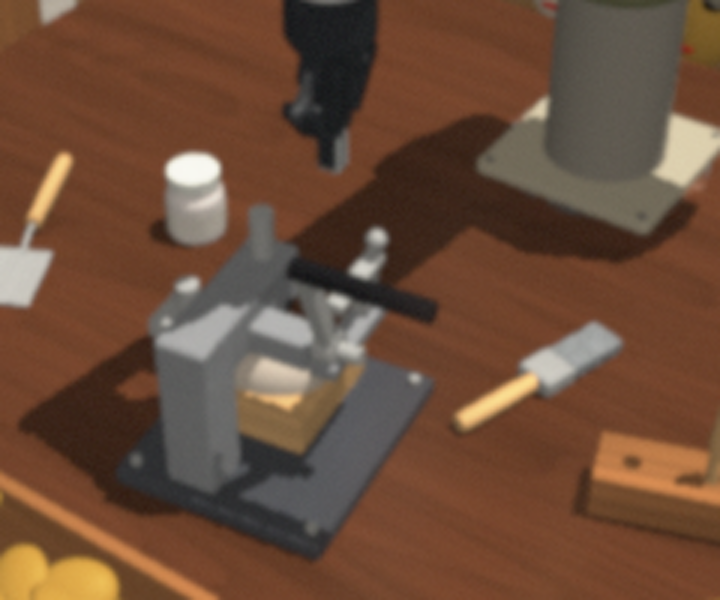

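Scene view: the fingertips hang to the right and front of the upright catch (ball at (376,238)). Descend and push left.

```bash
python3 -m creep '[1,0,0,30,0,1,0,0,60,0,1,0,0,80,0,1,0,0,80,0,1,12,0,80,0,1,20,0,80,0,1,28,0,80,0,1,36,0,80,0]'
python3 -m creep '[1,5,0,0,0,1,10,0,0,0,1,15,0,0,0,1,20,0,0,0,1,25,0,0,0,1,30,0,0,0,1,30,0,0,0,1,30,0,0,0]'
```

```text
time_s: 8.68
eef_pos: [0.5196, 0.0249, 0.2074]
orientation: [3.138, 0.001, 1.705]
ft_force: [0.6, -0.6, -0.6]
width: 0.003
grip_force: 0.4
time_s: 9.35
eef_pos: [0.5144, 0.0542, 0.2052]
orientation: [-3.141, -0.0, 1.705]
ft_force: [-0.6, -0.7, 0.5]
width: -0.002
grip_force: 0.0
```

```bash
python3 -m creep '[1,6,1,3,0,1,12,2,6,0,1,18,2,10,0,1,18,2,18,0,1,18,2,26,0,1,18,2,34,0,1,18,2,40,0,1,18,2,40,0]'
python3 -m creep '[1,0,0,2,0,1,0,0,2,0,1,0,0,2,0]'
```

```text
time_s: 10.02
eef_pos: [0.5144, 0.0721, 0.1663]
orientation: [3.141, -0.0, 1.705]
ft_force: [-4.3, 1.5, 8.7]
width: 0.001
grip_force: 3.7
time_s: 10.27
eef_pos: [0.5146, 0.0722, 0.1658]
orientation: [3.14, -0.0, 1.705]
ft_force: [-10.2, 1.0, 21.1]
width: -0.001
grip_force: 10.9
```

```bash
python3 -m creep '[1,0,0,-20,0,1,0,0,-55,0,1,0,0,-95,0,1,0,0,-135,0,1,0,10,-170,0,-0.2,2,40,-180,0,-0.2,5,75,-180,0,-0.2,10,100,-180,0]'
python3 -m creep '[-0.2,0,15,0,0,-0.2,0,15,0,0,-0.2,0,15,0,0]'
python3 - <<'E'
from h import *
o=ctrl.get_obs();c=snap('wrist','w4.png')
print(o['eef_pos'],o['orientation'],o['q'],o['width'])
E
```

```text
time_s: 10.93
eef_pos: [0.6144, 0.0949, 0.3442]
orientation: [3.138, 0.0, 1.704]
ft_force: [0.5, -0.4, -0.1]
width: 0.423
grip_force: 0.0
time_s: 11.18
eef_pos: [0.6268, 0.097, 0.3415]
orientation: [-3.139, 0.0, 1.705]
ft_force: [0.1, -0.3, 0.0]
width: 0.597
grip_force: 0.0
[0.62683699 0.09701491 0.34147652] [-3.13899213e+00  1.33871394e-05  1.70463033e+00] [ 7.28430332e-02  2.10239285e-01  1.20082855e+00 -1.74161563e-04
  1.73311969e+00 -6.10188803e-02] 0.597382556354847
```

View pics/w4.png

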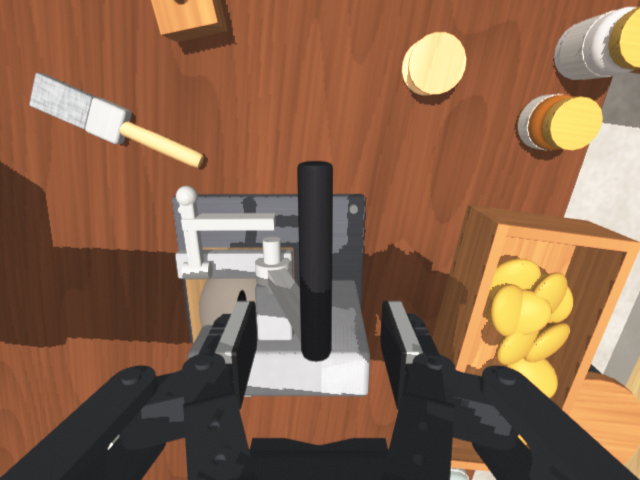

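Wrist view: the catch lies flat out to the left (ball at (187,195)), clear of the lever, and the bar runs midway between the fingers at column ~315. Descend and grip.

```bash
python3 -m creep '[-0.2,0,0,30,0,-0.2,0,0,60,0,-0.2,0,0,80,0,-0.2,0,0,93,0,-0.2,0,0,93,0,1,0,0,93,0,1,0,0,93,0,1,0,0,93,0]' 30
python3 -m creep '[1,0,0,0,0,1,0,0,0,0,1,0,0,0,0]' 30
```

```text
time_s: 11.9
eef_pos: [0.6254, 0.097, 0.2528]
orientation: [-3.139, 0.0, 1.705]
ft_force: [-14.5, -3.5, 13.7]
width: 0.22
grip_force: 30.1
time_s: 12.15
eef_pos: [0.6254, 0.0969, 0.253]
orientation: [-3.14, 0.0, 1.705]
ft_force: [-15.9, -2.0, 7.8]
width: 0.219
grip_force: 29.9
```

```bash
python3 -m creep '[1,0,-11,-4,0,1,0,-23,-6,0,1,0,-35,-7,0,1,0,-47,-7,0,1,0,-59,-6,0,1,0,-71,-4,0,1,0,-71,-4,0]'
```

```text
time_s: 12.73
eef_pos: [0.5587, 0.0878, 0.2595]
orientation: [3.131, 0.001, 1.705]
ft_force: [6.7, -0.1, 5.9]
width: 0.223
grip_force: 30.8
```

```bash
python3 -m creep '[1,0,-11,3,0,1,0,-18,6,0,1,0,-24,9,0,1,0,-30,12,0,1,0,-33,14,0,1,0,-33,14,0]'; python3 -m creep '[1,0,-3,1,0,1,0,-3,1,0,1,0,-3,1,0]'
```

```text
time_s: 13.23
eef_pos: [0.527, 0.0834, 0.2454]
orientation: [3.13, 0.001, 1.705]
ft_force: [6.3, -0.5, 7.9]
width: 0.218
grip_force: 32.5
time_s: 13.48
eef_pos: [0.5246, 0.0831, 0.2443]
orientation: [3.13, 0.001, 1.705]
ft_force: [8.6, 0.6, 6.1]
width: 0.219
grip_force: 32.2
```

```bash
python3 -m creep '[1,0,-3,2,0,1,0,-3,2,0,1,0,-3,2,0]'; python3 -m creep '[1,0,-3,1.5,0,1,0,-3,1.5,0,1,0,-3,1.5,0]'
```

```text
time_s: 13.73
eef_pos: [0.522, 0.0827, 0.2425]
orientation: [3.129, 0.001, 1.705]
ft_force: [8.9, 1.6, 6.8]
width: 0.218
grip_force: 32.3
time_s: 13.98
eef_pos: [0.5215, 0.0827, 0.2424]
orientation: [3.123, 0.001, 1.705]
ft_force: [19.2, 2.7, 5.5]
width: 0.224
grip_force: 32.4
```

```bash
python3 -m creep '[1,0,-1.5,0,0,1,0,-1.5,0,0,1,0,-1.5,0,0,1,0,-1.5,0,0]' 40
python3 - <<'E'
from h import *
o=ctrl.get_obs();print(o['eef_pos'],o['ft_force'])
a=snap('wrist','w5.png')['img'];b=snap('scene','s3.png')['img'][140:340,210:450]
b=cv2.resize(b,None,fx=1.65,fy=1.65,interpolation=cv2.INTER_CUBIC);a=cv2.resize(a,(400,330))
cv2.imwrite('pics/fin.png',np.hstack([a,b])[:,:,::-1])
E
```

```text
time_s: 14.32
eef_pos: [0.5213, 0.0826, 0.2424]
orientation: [3.12, 0.001, 1.705]
ft_force: [28.5, 3.4, 0.8]
width: 0.218
grip_force: 39.3
[0.52126114 0.08262469 0.2423954 ] [28.50409392  3.44360007  0.80428442]
```

View pics/fin.png

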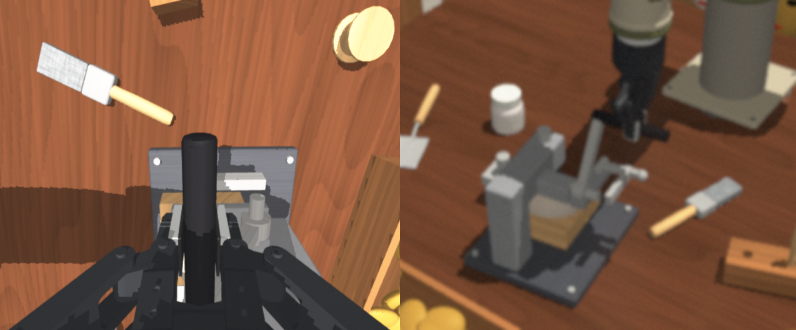

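The bar is gripped at the stop (force jumps with no further travel), the catch lies flat to the left, and the pin's knob shows at the lug. I'm handing it in.

```bash
python3 -c "
from plant import ctrl
print(ctrl.close_job())"
```

```text
the job is handed in; nothing more can be done
None
```

The job is handed in at about 14 s: the pin is seated in the lug, the catch was flipped fully to the left, and then the lever was pulled to its stop and is still held there; the hand-in call gave no verdict.

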